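# Swing a batten past the bench dog into the glue-up jig

### The job

Get the loose pine batten into the three-sided wooden jig on the bench by pushing it only, never lifting it: angle it so that one end slips in behind the steel bench dog first, then push the other end round and in, until the batten lies inside the jig, close against the back rail along its whole length. Leave the tub, the steel sleeve and the screwdriver where they are.

Things in the scene. Friction and masses are not known exactly. Their poses are not given: they have to be found in the camera images.
- batten: Loose pine batten lying flat, 220 mm long (its y), 30 mm wide (x), 30 mm tall (z), 0.1 to 0.2 kg, ordinary wood friction. Origin: centre of its underside. At the start it lies on the robot's side of the jig, parallel to the back rail within 0.3 rad, x away from the robot, its left (+y) end just right of the dog.
- batten_left (a point): Centre of the batten's +y end face, 15 mm above its underside, 110 mm from the batten's middle.
- batten_right (a point): Centre of the batten's -y end face, 15 mm above its underside, 110 mm from the batten's middle.
- jig: Plywood jig fixed to the bench: back rail and two cheeks, 30 mm tall, 28 mm thick, no floor, open to the robot and above. Origin: bench level, middle of the back rail's inner face. y runs left along the rail, x away from the robot. Cheeks' inner faces at y = +140 and -140 mm, from x = 0 to -62 mm. The batten belongs against the rail: its middle at x = -15 mm, y within 30 mm of 0.
- dog: Round steel bench dog: a fixed upright post, 20 mm diameter, 38 mm tall (its flat collar is no obstacle). Origin: on its axis at bench level. Stands in front of the jig's mouth, 94 to 102 mm from the back rail's face and 30 to 55 mm left (+y) of the jig's middle, so that the batten cannot go in broadside.
- tub: Bystander: upright white tub with a lid, 84 mm diameter, 100 mm tall, 0.45 kg. Origin: centre of its underside. To be left alone.
- sleeve: Bystander: short steel tube standing on end, 64 mm outside diameter, 60 mm tall. Origin: centre of its underside. To be left alone.
- screwdriver: Bystander: screwdriver lying on the bench along its own x axis, handle towards -x, under 250 mm long and under 40 mm thick. To be left alone.
Mind the look-alikes: they are no part of the job. Of the things shaped like the batten, the pine one is meant.

How it is judged:
By the outcome, as a careful person would: the job done as asked, in the order asked, and still so for the second after the job is handed in, with the robot touching nothing.
It also fails if it takes over 72 s, if anything falls off the work surface, if the arm or the gripper's body presses on something with over 40 N, if the wrist force passes 120 N, or if a joint passes its speed limit or range.

### The arm

A 6-joint arm with a two-finger parallel gripper is mounted at the origin on the work surface. World frame = base frame: x ahead of the robot, y to its left, z up, the work surface at z = 0. Lengths are in m, angles in rad, forces in N, time in s.
With the tool pointing down it reaches from about 0.35 to 0.975 m from the base axis. Payload 4.9 kg.
Tool frame: the origin (TCP) lies at the very end of the fingers, on their centre line; the grasp point (between the pads) lies 19 mm behind it; z points along the fingers, y is the direction in which the jaws open and shut (so a half turn about z gives the same grasp; the last joint's range is limited). The gripper opens to 85 mm and grips with 20 to 120 N. Pads are 22 mm wide; open, the fingers measure 114 mm over their backs; the gripper's body (76 mm by 85 mm) begins 54 mm behind the grasp point. The pads swing forward as they close: fully open they stand 13 mm farther back than shut.
Start: joints at [1.073, 0.053, 1.613, -0, 1.476, -0.119], TCP at [0.231, 0.581, 0.231] pointing down, gripper open.
Joint ranges: [-3.01, 3.01], [-1.01, 2.22], [0.06, 2.58], [-1.02, 4.17], [0.09, 2.62], [-3.14, 3.14]. Speed limits (rad/s): [2.57, 2.57, 3.14, 3.14, 3.14, 3.14].

### API

Orientations are given as a unit quaternion [w, x, y, z].
In Python, from plant import state, grab_frame, camera_model, job_done, search_frame, masks_of, place_of gives the robot as it stands.
- The arm moves only by the tool drive_tool, never from a script. Its argument "series" is a list of rows, each a list of 2 entries, a list of its own where there are three numbers: the shift along the world's x, y, z in m, then the turn, a rotation vector about the world's x, y, z in degrees. A call has 1 to 8 rows; each row is the pose to reach, as a shift and turn from the pose commanded when the call began; what a row does not reach only later rows make up. A row lasts 1/10 s, in which the tool goes at most 50 mm and 8.59 degrees, less where a joint would pass 70% of its speed; a pose out of reach is approached as far as the arm can. A call with a gripper value outside its range is refused whole. "fingers" is the closure, from -1 (fully open) to 1 (shut), so that 0 is half open, set as the call begins (left out, the last holds). The fingers move at their own pace and stop on an object; the grip force is fixed at half the most. Time passes only in rows, so rows that repeat a pose let the fingers close. It gives the time, the measured TCP pose, the force and the opening at its end, in the units of the state.
- state(): the state, without advancing time (a new reading comes with each control period).
- grab_frame(name): name is "scene" or "top" or "wrist"; returns the picture (400x640x3 uint8, red, green, blue); there is no depth.
- camera_model(name): a dict with "fovy" (degrees; the focal length in pixels is half the picture's height over the tangent of half this angle, whatever the lens; pixels are square), "cx", "cy" (the principal point, pixels), "rvec" (rotation vector, rad) and "tvec" (3), from world to camera coordinates, as OpenCV has them. Camera axes: x right, y down, z forward; pixel columns grow to the right and rows downward; lengths in m; the calibration is good to about 2 mm. A picture is of the moment at which its call begins: read the wrist's pose just before it. camera_model takes no time and is no camera call; for the wrist camera it gives the pose at the moment of the call.
- job_done(): hands the job in, once; it reports no verdict.
Trained networks look in the newest picture that a camera, given by its name, has taken for a name from the list of things; names that differ only in an ending like _2 or _b are one class to them, and where a whole thing is asked for, a point or a joint stands for the part that bears it (a point fixed in the world has none). Each returns a list of dicts, best first, with "confidence" (0 to 1); they miss things now and then, are a little off and sometimes report something else, mostly with a low value. They report only what shows in the picture. A call takes as long as a camera call. They do not tell look-alikes from the thing itself.
- search_frame(camera, name): "location" ([x, y, z] in m, in world coordinates, good to about 4 mm: the middle of the surface that is visible of it).
- masks_of(camera, name): "pixels" (400x640 bool, what is visible of it).
- place_of(camera, name): "location" ([x, y, z] in m, in world coordinates, good to about 4 mm: a listed point, or the origin of a listed thing).
The state is a dict: "time": time; "joint_pos": joint angles; "joint_vel": joint speeds; "joint_efforts": joint torques, N m; "tool_pos": TCP position; "tool_rot": TCP orientation; "contact_force": force on the tool from outside, world axes, zero at the start; "ft_torque": the same for the moment, N m; "gripper_width": opening from 0.0 (shut) to 1.0 (fully open).
Only numpy, scipy, OpenCV 4.12 (cv2) and the standard library are available. Lean on these libraries where they do the work, as an engineer would, in place of code of your own. Each camera call takes 0.05 s, during which the arm holds its last target.

## Working session

There is one attempt and no reset: what is moved stays moved. The work goes in short steps, Python scripts to look and compute and a tool call to move; the robot and the scene stay as the last step left them, time stands still between calls to the robot, and variables do not carry over. Pictures are saved under pics/ and viewed, and the job is handed in when it is done.

Besides the shell and the picture viewer there is one more tool, called after ">>>" as name(argument=value, ...), one argument or row to a line, values as JSON. drive_tool: Moves the arm, as the interface text tells. Its arguments: {"type":"object","properties":{"series":{"type":"array","items":{"type":"array"}},"fingers":{"type":"number"}},"required":["series"]}

```bash
mkdir -p pics; ls; python3 - <<'E'
from plant import *
import cv2
s=state();print(s['time'],s['tool_pos'],s['tool_rot'])
for c in ['scene','top']:
    f=grab_frame(c);cv2.imwrite(f'pics/{c}0.png',f[:,:,::-1])
    print(c,camera_model(c))
    for n in ['batten','jig','dog','tub','sleeve','screwdriver','batten_left','batten_right']:
        try: print(n,[(r['confidence'],[round(float(v),3) for v in r['location']]) for r in place_of(c,n)][:4])
        except Exception as e: print(n,e)
print(state()['time'])
E
```

```text
pics
0.0 [0.2308169  0.58013949 0.23004587] [-3.28027349e-04  1.88261181e-01  9.82118450e-01 -9.84833362e-04]
scene {'fovy': 42.062531092505125, 'cx': 318.4781236417989, 'cy': 198.97871942753838, 'rvec': array([ 2.02750741,  1.13821215, -0.50608723]), 'tvec': array([-0.27431218, -0.24495568,  1.46923558])}
batten [(0.87, [0.499, -0.107, 0.003]), (0.54, [0.517, 0.343, 0.002]), (0.33, [0.513, 0.004, 0.014])]
jig [(0.6, [0.679, 0.066, -0.001])]
dog [(0.45, [0.578, 0.097, -0.0])]
tub [(0.2, [0.678, 0.06, -0.001])]
sleeve [(0.64, [0.514, 0.344, 0.002])]
screwdriver [(0.88, [0.363, 0.285, -0.001])]
batten_left [(0.97, [0.407, -0.214, 0.012]), (0.89, [0.514, 0.005, 0.015])]
batten_right [(0.67, [0.482, -0.216, 0.016]), (0.66, [0.515, 0.003, 0.018]), (0.58, [0.229, -0.098, 0.013])]
top {'fovy': 50.84250596979058, 'cx': 318.8069850638128, 'cy': 201.17952069877947, 'rvec': array([ 2.04866679, -2.16892548,  0.2451906 ]), 'tvec': array([0.02361173, 0.5088839 , 0.87254982])}
batten [(0.89, [0.498, -0.103, -0.0]), (0.67, [0.317, -0.155, 0.002])]
jig [(0.71, [0.678, 0.063, -0.003])]
dog [(0.72, [0.678, 0.063, -0.002]), (0.56, [0.514, 0.341, 0.004]), (0.48, [0.574, 0.093, -0.005]), (0.3, [0.485, -0.214, 0.014])]
tub [(0.93, [0.643, -0.313, -0.001])]
sleeve [(0.6, [0.515, 0.341, 0.002])]
screwdriver [(0.86, [0.365, 0.287, 0.003])]
batten_left [(0.93, [0.408, -0.218, 0.017]), (0.65, [0.521, 0.002, 0.017])]
batten_right [(0.62, [0.484, -0.211, 0.013]), (0.56, [0.221, -0.097, 0.015])]
0.9
```

View pics/scene0.png

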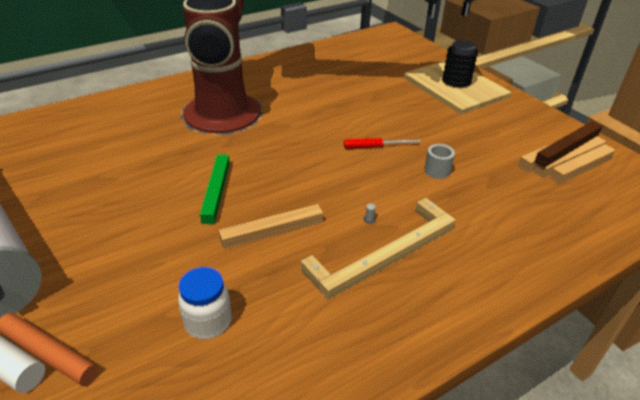

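View pics/top0.png

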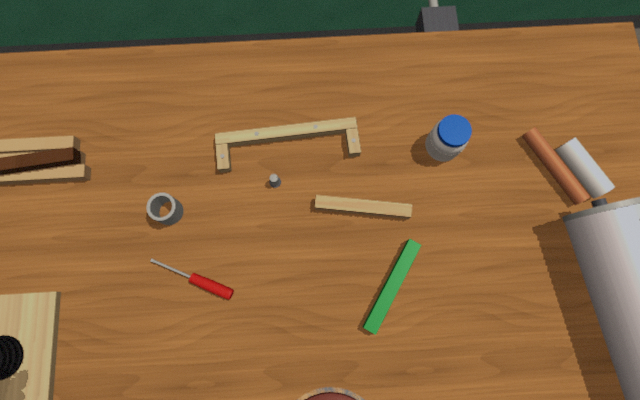

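The pine bar at top px (363,206) is the batten. The things that could be confused with it are the green bar (392,286), the jig rail (286,132) and the wood pieces at far left (40,160). I'll check a close crop and measure it.

```bash
cat > h.py <<'E'
from plant import *
import cv2, numpy as np
def cam(c):
    m=camera_model(c);R=cv2.Rodrigues(np.array(m['rvec']))[0];t=np.array(m['tvec'])
    f=200/np.tan(np.radians(m['fovy']/2));K=np.array([[f,0,m['cx']],[0,f,m['cy']],[0,0,1]]);return R,t,K
def proj(c,P):
    R,t,K=cam(c);p=(R@np.atleast_2d(P).T).T+t;p=(K@p.T).T;return p[:,:2]/p[:,2:]
def unproj(c,uv,z):
    R,t,K=cam(c);uv=np.atleast_2d(uv).astype(float)
    d=(R.T@np.linalg.inv(K)@np.c_[uv,np.ones(len(uv))].T).T;o=-R.T@t
    return o+d*((z-o[2])/d[:,2])[:,None]
def box(pose,x0,x1,y0,y1,z):
    x,y,a=pose;c,s=np.cos(a),np.sin(a)
    return np.array([[x+c*u-s*v,y+s*u+c*v,z] for u,v in[(x0,y0),(x0,y1),(x1,y1),(x1,y0)]])
def overlay(c,img,items,crop,sc,fn):
    im=cv2.resize(img[crop[1]:crop[3],crop[0]:crop[2],::-1].copy(),None,fx=sc,fy=sc,interpolation=cv2.INTER_CUBIC)
    for P,col in items:
        q=((proj(c,P)-np.array(crop[:2])+.5)*sc).round().astype(np.int32)
        cv2.polylines(im,[q],True,col,1)
    cv2.imwrite(fn,im)
def circ(x,y,r,z): 
    a=np.linspace(0,6.28,24);return np.c_[x+r*np.cos(a),y+r*np.sin(a),0*a+z]
def pine(img,lo=None):
    hsv=cv2.cvtColor(img,cv2.COLOR_RGB2HSV);return hsv
E
python3 - <<'E'
from h import *
img=cv2.imread('pics/top0.png')[:,:,::-1]
f=grab_frame('top')
for n in ['batten','jig','dog']:
    for r in masks_of('top',n):
        m=r['pixels'].astype(np.uint8);ys,xs=np.nonzero(m)
        print(n,r['confidence'],m.sum(),xs.mean(),ys.mean(),cv2.minAreaRect(np.c_[xs,ys].astype(np.float32)))
cv2.imwrite('pics/crop1.png',cv2.resize(f[100:240,200:430,::-1],None,fx=3.4,fy=3.4,interpolation=cv2.INTER_CUBIC))
E
```

```text
batten 0.78 1600 390.715 286.50375 ((391.2571716308594, 285.90057373046875), (16.49713897705078, 102.39793395996094), 27.135141372680664)
batten 0.6 1510 362.73509933774835 206.69139072847682 ((362.9857177734375, 206.651611328125), (98.03733825683594, 16.7612247467041), 5.376705646514893)
dog 0.65 136 273.83088235294116 181.1691176470588 ((273.5000305175781, 181.50001525878906), (12.727920532226562, 11.31370735168457), 45.0)
```

View pics/crop1.png

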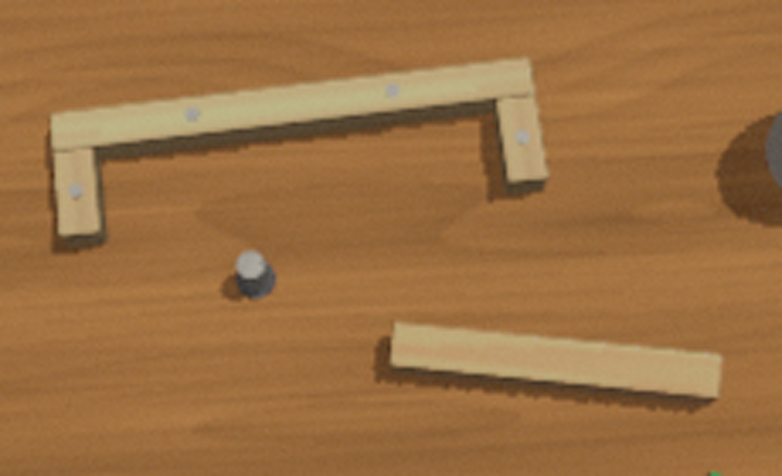

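```bash
python3 - <<'E'
from h import *
from scipy.optimize import least_squares
full=lambda p:np.array(p)/3.4-.5+np.array([200,100])
J=full([(51,114),(529,58),(547,179),(509,184),(59,236),(98,232),(93,148),(497,98)])
w=unproj('top',J,.03)[:,:2]
loc=np.array([(28,168),(28,-168),(-62,-168),(-62,-140),(-62,168),(-62,140),(0,140),(0,-140)])/1000
def fit(loc,w):
    f=lambda p:((np.c_[np.cos(p[2])*loc[:,0]-np.sin(p[2])*loc[:,1]+p[0],np.sin(p[2])*loc[:,0]+np.cos(p[2])*loc[:,1]+p[1]])-w).ravel()
    s=least_squares(f,[w[:,0].mean(),w[:,1].mean(),0]);print(s.x,(s.fun.reshape(-1,2)*1000).round(1).tolist());return s.x
pj=fit(loc,w)
B=full([(397,322),(721,354),(717,398),(391,366)])
wb=unproj('top',B,.03)[:,:2];lb=np.array([(15,110),(15,-110),(-15,-110),(-15,110)])/1000
pb=fit(lb,wb)
d=unproj('top',full([(251,264)]),.038)[0];print('dog',d)
# in jig frame
def tj(p): 
    c,s=np.cos(pj[2]),np.sin(pj[2]);q=np.array(p[:2])-pj[:2];return [c*q[0]+s*q[1],-s*q[0]+c*q[1]]
print('batten jig',tj(pb),pb[2]-pj[2],'dog',tj(d))
im=grab_frame('scene')
it=[]
for z in(.0,.03):
  it+=[(box(pb,-.015,.015,-.11,.11,z),(0,0,255)),(box(pj,0,.028,-.168,.168,z),(255,0,0)),(box(pj,-.062,0,-.168,-.14,z),(255,0,0)),(box(pj,-.062,0,.14,.168,z),(255,0,0))]
it+=[(circ(d[0],d[1],.01,0),(0,255,0)),(circ(d[0],d[1],.01,.038),(0,255,0))]
overlay('scene',im,it,(200,150,470,310),2.9,'pics/ov_scene.png')
overlay('top',cv2.imread('pics/top0.png')[:,:,::-1],it,(200,100,430,240),3.4,'pics/ov_top.png')
np.save('pj.npy',np.r_[pj,d[:2]]);np.save('pb.npy',pb)
E
```

```text
[0.6773462  0.06136918 0.06821257] [[0.5, 1.0], [0.2, -0.4], [0.0, -1.0], [0.3, 0.7], [-0.8, 0.0], [-0.2, -1.5], [1.0, -0.0], [-1.1, 1.2]]
[ 0.4999513  -0.10557907 -0.15770634] [[0.1, 1.7], [-0.3, -0.7], [-0.3, -1.8], [0.4, 0.8]]
dog [0.57543283 0.09457406 0.038     ]
batten jig [np.float64(-0.18836149877231165), np.float64(-0.15446881787390576)] -0.22591891742308765 dog [np.float64(-0.09941313019675302), np.float64(0.04007403744939525)]
```

View pics/ov_scene.png

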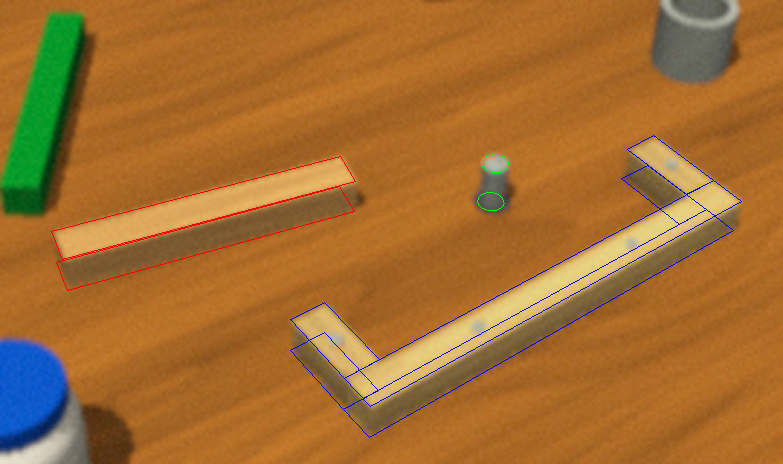

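View pics/ov_top.png

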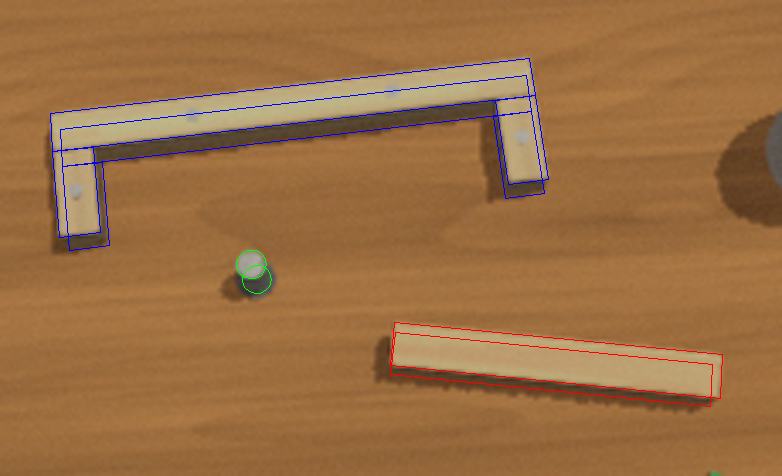

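Measured poses, with overlays that fit in both views:

| Thing | World position (m) | Angle (rad) | In jig frame (m) |
|---|---|---|---|
| Jig | (.677, .061) | +.068 | – |
| Dog | (.575, .095) | – | (−.099, +.040) |
| Batten | (.500, −.106) | −.158 | – |

Plan:
1. Push the front face with both fingertips, turning the batten clockwise to about −0.42 rad in the jig frame.
2. Push it along its axis so the left end goes in behind the dog.
3. Swing the right end in.

First I'll travel high, behind the batten.

>>> drive_tool(
  series=[
    [[0.225,-0.679,0],[0,0,12.7]],
    [[0.225,-0.679,0],[0,0,12.7]],
    [[0.225,-0.679,0],[0,0,12.7]],
    [[0.225,-0.679,0],[0,0,12.7]],
    [[0.225,-0.679,0],[0,0,12.7]],
    [[0.225,-0.679,0],[0,0,12.7]],
    [[0.225,-0.679,0],[0,0,12.7]],
    [[0.225,-0.679,0],[0,0,12.7]],
  ],
  fingers=-1,
)

```text
time: 1.95
tool_pos: [0.3571, 0.1992, 0.2316]
tool_rot: [0.001, 0.078, 0.997, 0.0]
contact_force: [1.4, 1.0, 0.7]
gripper_width: 0.999
```

>>> drive_tool(
  series=[
    [[0.099,-0.298,0],[0,0,0]],
    [[0.099,-0.298,0],[0,0,0]],
    [[0.099,-0.298,0],[0,0,0]],
    [[0.099,-0.298,0],[0,0,0]],
    [[0.099,-0.298,0],[0,0,0]],
    [[0.099,-0.298,0],[0,0,0]],
    [[0.099,-0.298,0],[0,0,0]],
    [[0.099,-0.298,0],[0,0,0]],
  ],
)

```text
time: 2.75
tool_pos: [0.4561, -0.0985, 0.2312]
tool_rot: [-0.0, 0.08, 0.997, 0.0]
contact_force: [0.3, -0.1, 0.6]
gripper_width: 1.0
```

>>> drive_tool(
  series=[
    [[0,0,-0.18],[0,0,0]],
    [[0,0,-0.18],[0,0,0]],
    [[0,0,-0.18],[0,0,0]],
    [[0,0,-0.18],[0,0,0]],
    [[0,0,-0.2],[0,0,0]],
    [[0,0,-0.215],[0,0,0]],
    [[0,0,-0.225],[0,0,0]],
    [[0,0,-0.225],[0,0,0]],
  ],
)

```text
time: 3.55
tool_pos: [0.4548, -0.0954, 0.0051]
tool_rot: [-0.001, 0.078, 0.997, 0.001]
contact_force: [-0.8, -0.7, 0.1]
gripper_width: 1.0
```

```bash
python3 - <<'E'
from h import *
f=grab_frame('top');pb=np.load('pb.npy');g=grab_frame('scene')
a=f[100:260,200:430,::-1];b=g[130:290,180:410,::-1]
cv2.imwrite('pics/s1.png',cv2.resize(np.hstack([a,b]),None,fx=1.73,fy=1.73,interpolation=cv2.INTER_CUBIC))
print(state()['tool_pos'])
E
```

```text
[ 0.45638773 -0.09647374  0.00699496]
```

View pics/s1.png

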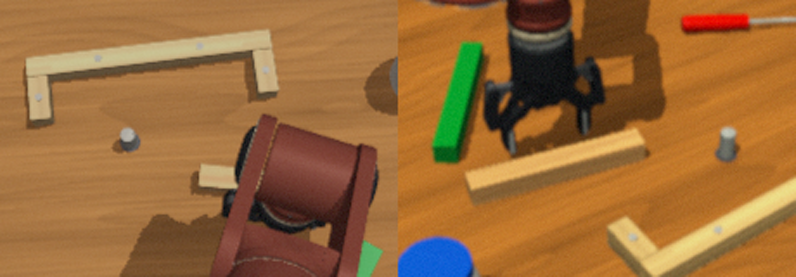

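>>> drive_tool(
  series=[
    [[0.01,-0.002,-0.001],[0,0,0]],
    [[0.018,-0.003,-0.001],[0,0,0]],
    [[0.024,-0.005,-0.001],[0,0,-1.5]],
    [[0.03,-0.006,-0.001],[0,0,-3.5]],
    [[0.036,-0.007,-0.001],[0,0,-5.5]],
    [[0.042,-0.009,-0.001],[0,0,-7.5]],
    [[0.048,-0.01,-0.001],[0,0,-9.5]],
    [[0.0525,-0.011,-0.001],[0,0,-11]],
  ],
)

```text
time: 4.45
tool_pos: [0.5091, -0.1082, 0.0055]
tool_rot: [-0.0, 0.175, 0.985, 0.0]
contact_force: [-2.7, 0.6, 3.0]
gripper_width: 0.998
```

```bash
cat >> h.py <<'E'
from scipy.optimize import least_squares
def fitb(cams,p0,save=True):
    """fit batten pose to pine-coloured pixels masks from network, per camera, choosing the mask nearest p0"""
    out=[]
    return out
def view(fn,p,cams=('scene',),crop=None,sc=2.5):
    pj=np.load('pj.npy')
    for c in cams:
        im=grab_frame(c);it=[]
        for z in(.0,.03):
            it+=[(box(p,-.015,.015,-.11,.11,z),(0,0,255)),(box(pj[:3],0,.028,-.168,.168,z),(255,0,0)),(box(pj[:3],-.062,0,-.168,-.14,z),(255,0,0)),(box(pj[:3],-.062,0,.14,.168,z),(255,0,0)),(circ(pj[3],pj[4],.01,z*38/30),(0,255,0))]
        overlay(c,im,it,crop,sc,fn)
E
python3 - <<'E'
from h import *
s=state();print(s['time'],s['tool_pos'],s['contact_force'])
view('pics/s2.png',(.533,-.118,-.352),crop=(190,140,470,310),sc=2.8)
E
```

```text
4.45 [ 0.5090966  -0.10821708  0.00553061] [-2.6523761   0.62845312  2.98302527]
```

View pics/s2.png

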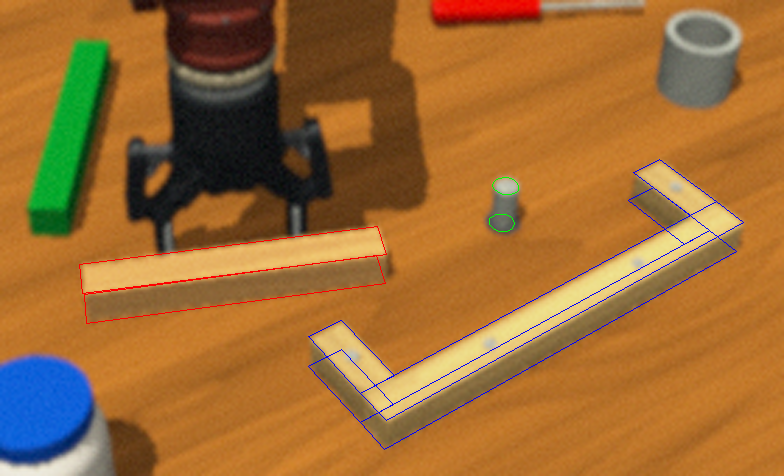

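The overlay at the predicted pose (.533, −.118, −.352) matches the batten, and the left end is about 7 mm clear of the dog line. Next I'll back off, rise, and work out the move to the right end.

```bash
python3 - <<'E'
from h import *
np.save('pb.npy',(.533,-.118,-.352))
print(state()['joint_pos'])
for c in('scene','top'):
  for n in('tub',): print([(r['confidence'],r['location']) for r in place_of(c,n)])
E
```

```text
[-3.52547518e-01  6.50922430e-02  2.00969950e+00  1.19525683e-04
  1.06585438e+00 -1.57155900e+00]
[(0.97, [0.639, -0.3091, -0.0016])]
[(0.9, [0.6429, -0.3123, 0.0004])]
```

>>> drive_tool(
  series=[
    [[-0.015,0.005,0],[0,0,0]],
    [[-0.025,0.009,0],[0,0,0]],
    [[-0.025,0.009,0.05],[0,0,0]],
    [[-0.025,0.009,0.1],[0,0,0]],
    [[-0.025,0.009,0.13],[0,0,0]],
    [[-0.025,0.009,0.13],[0,0,0]],
  ],
  fingers=-1,
)

```text
time: 5.2
tool_pos: [0.4869, -0.1002, 0.1417]
tool_rot: [0.006, 0.174, 0.985, -0.001]
contact_force: [1.2, -0.1, -0.5]
gripper_width: 0.997
```

>>> drive_tool(
  series=[
    [[0,-0.05,0],[0,0,-8]],
    [[0,-0.1,0],[0,0,-16]],
    [[0,-0.15,0],[0,0,-24]],
    [[0,-0.15,0],[0,0,-32]],
    [[0,-0.15,0],[0,0,-40]],
    [[0,-0.15,0],[0,0,-48]],
    [[0,-0.15,0],[0,0,-56]],
    [[0,-0.15,0],[0,0,-64]],
  ],
  fingers=1,
)

```text
time: 6.0
tool_pos: [0.4825, -0.2486, 0.1337]
tool_rot: [-0.001, 0.671, 0.741, -0.0]
contact_force: [0.3, -0.5, 0.0]
gripper_width: 0.005
```

>>> drive_tool(
  series=[
    [[0,0,0],[0,0,-8]],
    [[0,0,0],[0,0,-16]],
    [[0,0,0],[0,0,-24]],
    [[0,0,-0.03],[0,0,-26]],
    [[0,0,-0.07],[0,0,-26]],
    [[0,0,-0.105],[0,0,-26]],
    [[0,0,-0.125],[0,0,-26]],
    [[0,0,-0.125],[0,0,-26]],
  ],
)

```text
time: 6.8
tool_pos: [0.4797, -0.2464, 0.0053]
tool_rot: [-0.005, 0.819, 0.574, -0.002]
contact_force: [-0.5, -0.6, 0.2]
gripper_width: 0.002
```

```bash
python3 - <<'E'
from h import *
s=state();print(s['time'],s['tool_pos'],s['tool_rot'],s['contact_force'],s['gripper_width'])
view('pics/s3.png',np.load('pb.npy'),crop=(150,140,430,310),sc=2.8)
E
```

```text
6.8 [ 0.47965398 -0.24642291  0.00525095] [-0.00453102  0.81917428  0.57352439 -0.00165879] [-0.54579319 -0.57812791  0.21696811] 0.0020282826063262285
```

View pics/s3.png

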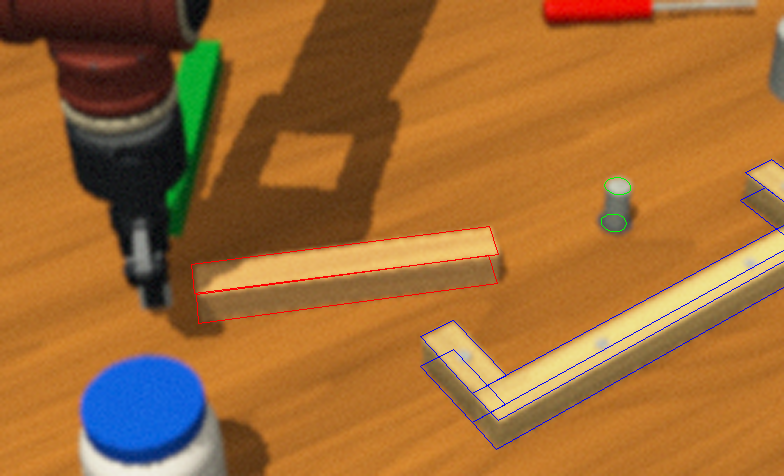

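>>> drive_tool(
  series=[
    [[0.0035,0.0094,0],[0,0,0]],
    [[0.0069,0.0188,0],[0,0,0]],
    [[0.0104,0.0282,0],[0,0,0]],
    [[0.0138,0.0376,0],[0,0,0]],
    [[0.0173,0.047,0],[0,0,0]],
    [[0.0207,0.0563,0],[0,0,0]],
    [[0.0242,0.0657,0],[0,0,0]],
    [[0.0276,0.0751,0],[0,0,0]],
  ],
)

```text
time: 7.65
tool_pos: [0.5113, -0.1732, 0.0103]
tool_rot: [0.0, 0.819, 0.574, -0.0]
contact_force: [-1.4, -2.7, 2.9]
gripper_width: -0.002
```

```bash
python3 - <<'E'
from h import *
s=state();print(s['time'],s['tool_pos'],s['contact_force'])
p=np.load('pb.npy');t=.058
view('pics/s4.png',(p[0]+.345*t,p[1]+.939*t,p[2]),crop=(190,140,470,310),sc=2.8)
E
```

```text
7.65 [ 0.51129954 -0.17315349  0.01032101] [-1.37664699 -2.72057665  2.93339798]
```

View pics/s4.png

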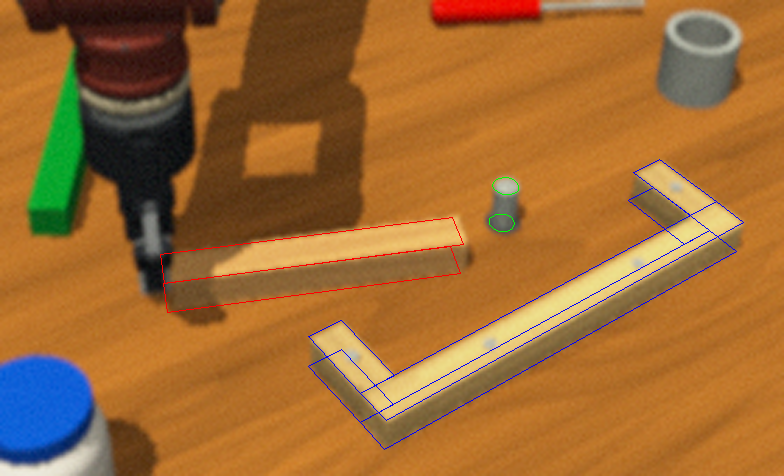

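>>> drive_tool(
  series=[
    [[0.0035,0.0094,0],[0,0,0]],
    [[0.0069,0.0188,0],[0,0,0]],
    [[0.0104,0.0282,0],[0,0,0]],
    [[0.0104,0.0282,0],[0,0,0]],
  ],
)

```text
time: 8.1
tool_pos: [0.5215, -0.1441, 0.0099]
tool_rot: [-0.001, 0.819, 0.574, 0.0]
contact_force: [-0.8, 0.6, -0.5]
gripper_width: -0.0
```

```bash
python3 - <<'E'
from h import *
s=state();print(s['time'],s['tool_pos'],s['contact_force'])
p=np.load('pb.npy');t=.092
view('pics/s5.png',(p[0]+.345*t,p[1]+.939*t,p[2]),crop=(220,160,460,300),sc=3.3)
view('pics/s5t.png',(p[0]+.345*t,p[1]+.939*t,p[2]),cams=('top',),crop=(200,100,430,240),sc=3.4)
E
```

```text
8.1 [ 0.52151298 -0.14405401  0.00987532] [-0.79971197  0.55483068 -0.50218578]
```

View pics/s5.png

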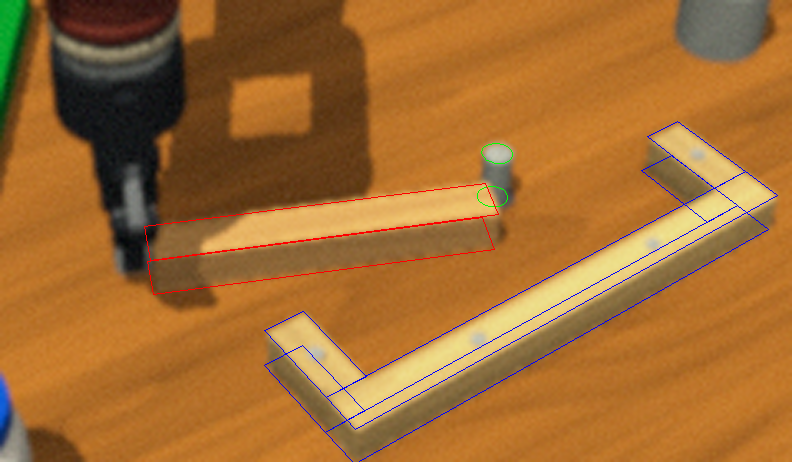

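View pics/s5t.png

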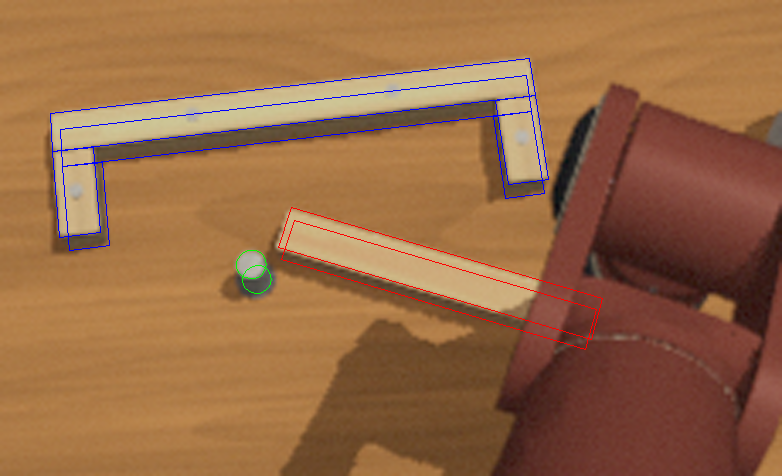

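>>> drive_tool(
  series=[
    [[0.0035,0.0094,0],[0,0,0]],
    [[0.0069,0.0188,0],[0,0,0]],
    [[0.0104,0.0282,0],[0,0,0]],
    [[0.0138,0.0376,0],[0,0,0]],
    [[0.0173,0.047,0],[0,0,0]],
    [[0.0207,0.0563,0],[0,0,0]],
    [[0.0242,0.0657,0],[0,0,0]],
    [[0.0242,0.0657,0],[0,0,0]],
  ],
)

```text
time: 9.0
tool_pos: [0.5462, -0.0787, 0.0104]
tool_rot: [-0.0, 0.819, 0.574, 0.0]
contact_force: [0.1, -0.2, 0.8]
gripper_width: 0.001
```

```bash
python3 - <<'E'
from h import *
s=state();print(s['time'],s['tool_pos'],s['contact_force'])
p=np.load('pb.npy');t=.164
view('pics/s6.png',(p[0]+.345*t,p[1]+.939*t,p[2]),crop=(220,160,460,300),sc=3.3)
view('pics/s6t.png',(p[0]+.345*t,p[1]+.939*t,p[2]),cams=('top',),crop=(200,100,430,240),sc=3.4)
E
```

```text
9.0 [ 0.54615028 -0.07870288  0.01041058] [ 0.05807314 -0.1959667   0.83639081]
```

View pics/s6.png

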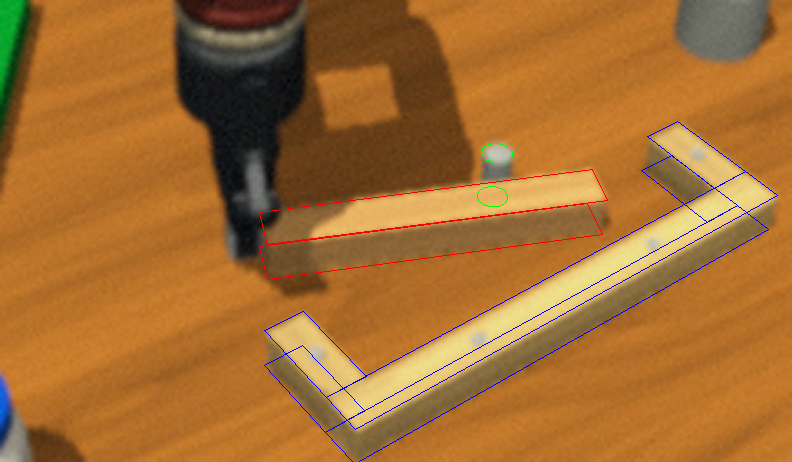

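View pics/s6t.png

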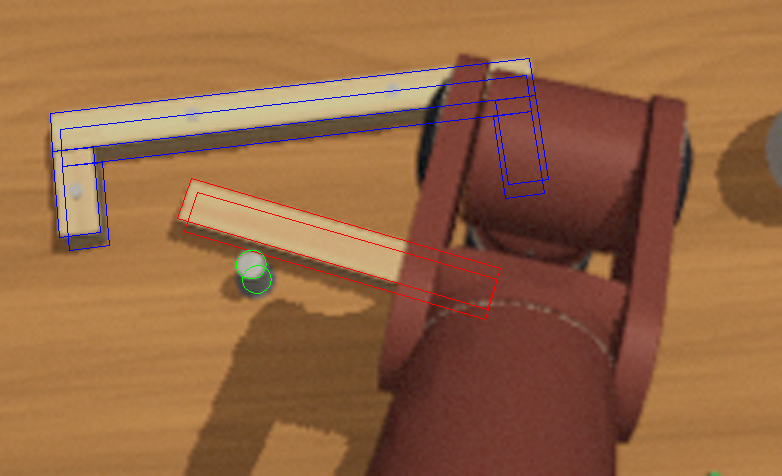

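The left end is behind the dog with clearance left. I need about 36 mm more along the axis.

>>> drive_tool(
  series=[
    [[0.0028,0.0075,0],[0,0,0]],
    [[0.0055,0.015,0],[0,0,0]],
    [[0.0083,0.0225,0],[0,0,0]],
    [[0.011,0.029,0],[0,0,0]],
    [[0.0124,0.0338,0],[0,0,0]],
    [[0.0124,0.0338,0],[0,0,0]],
  ],
)

```text
time: 9.7
tool_pos: [0.5583, -0.0453, 0.0103]
tool_rot: [-0.0, 0.819, 0.574, 0.0]
contact_force: [-0.7, -0.0, 0.2]
gripper_width: -0.0
```

```bash
python3 - <<'E'
from h import *
s=state();print(s['time'],s['tool_pos'],s['contact_force'],s['joint_pos'])
p=np.load('pb.npy');t=.200
q=(p[0]+.345*t,p[1]+.939*t,p[2]);np.save('pb.npy',q);print(q)
view('pics/s7.png',q,crop=(220,160,460,300),sc=3.3)
view('pics/s7t.png',q,cams=('top',),crop=(200,100,430,240),sc=3.4)
E
```

```text
9.7 [ 0.55827033 -0.04533346  0.01029191] [-0.71688003 -0.01380678  0.24803468] [-2.14171161e-01  1.43774084e-01  1.91445865e+00  6.30575427e-04
  1.08332547e+00  1.33867745e-01]
(np.float64(0.602), np.float64(0.0698), np.float64(-0.352))
```

View pics/s7.png

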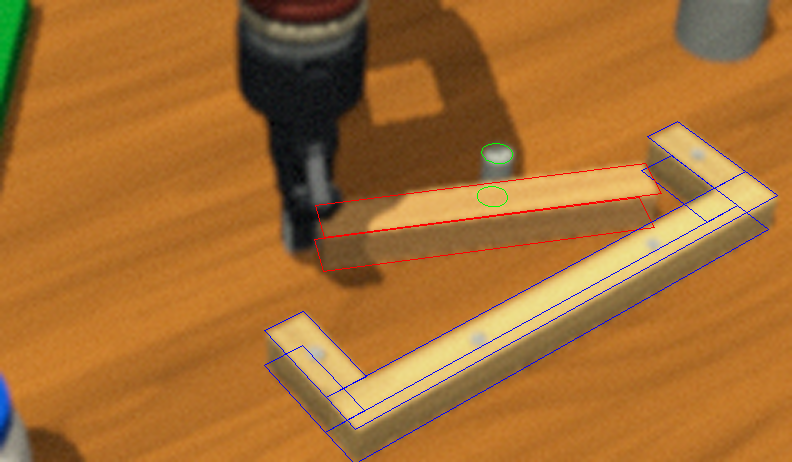

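View pics/s7t.png

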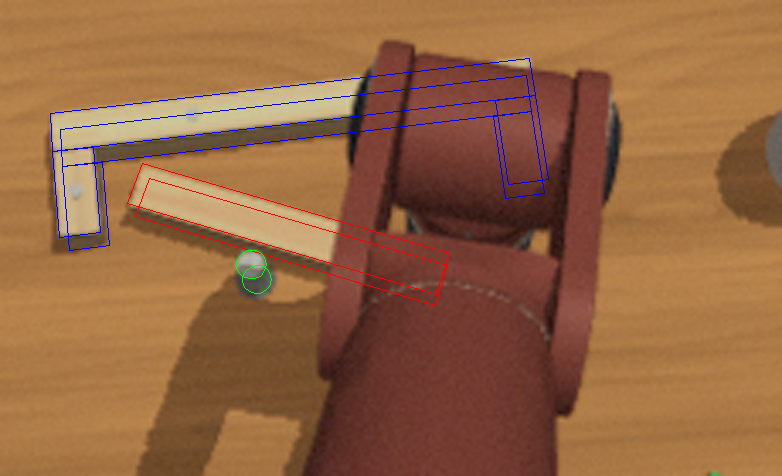

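The pose is confirmed at about (.602, .070, −.352), with the left end behind the dog. I'll back off along the axis, step round to the robot side, and go to the front face near the right end.

>>> drive_tool(
  series=[
    [[-0.0052,-0.014,0],[0,0,0]],
    [[-0.025,-0.007,0],[0,0,0]],
    [[-0.045,0.0,0],[0,0,0]],
    [[-0.036,0.024,0],[0,0,0]],
    [[-0.027,0.048,0],[0,0,0]],
    [[-0.027,0.048,0],[0,0,0]],
  ],
)

```text
time: 10.4
tool_pos: [0.5314, 0.0025, 0.0106]
tool_rot: [0.0, 0.819, 0.574, 0.0]
contact_force: [0.4, -0.2, -0.2]
gripper_width: -0.002
```

>>> drive_tool(
  series=[
    [[0.009,-0.003,0],[0,0,0]],
    [[0.018,-0.006,0],[0,0,0]],
    [[0.026,-0.009,0],[0,0,0]],
    [[0.034,-0.011,0],[0,0,0]],
    [[0.042,-0.013,0],[0,0,0]],
    [[0.05,-0.015,0],[0,0,0]],
    [[0.05,-0.015,0],[0,0,0]],
  ],
)

```text
time: 11.1
tool_pos: [0.5825, -0.0136, 0.0106]
tool_rot: [0.0, 0.819, 0.573, 0.001]
contact_force: [-1.3, -0.7, 0.2]
gripper_width: 0.0
```

```bash
python3 - <<'E'
from h import *
s=state();print(s['time'],s['tool_pos'],s['contact_force'])
q=np.load('pb.npy')
view('pics/s8.png',q,crop=(220,160,460,300),sc=3.3)
view('pics/s8t.png',q,cams=('top',),crop=(200,100,430,240),sc=3.4)
E
```

```text
11.1 [ 0.58247718 -0.01363934  0.01062711] [-1.28537213 -0.68122875  0.17835839]
```

View pics/s8.png

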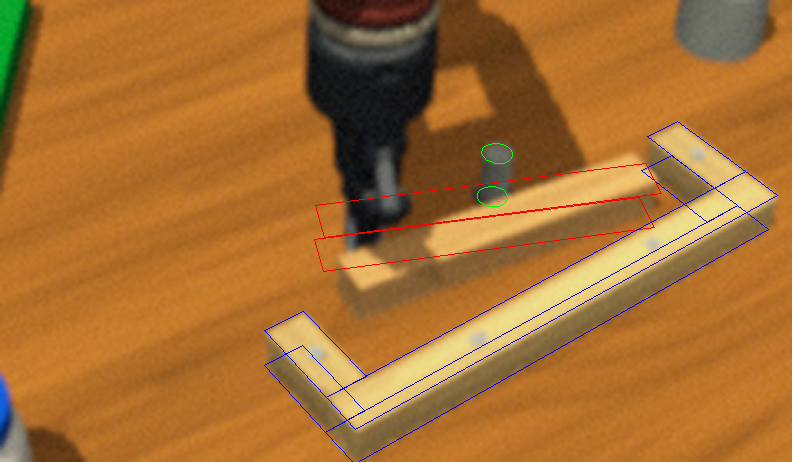

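View pics/s8t.png

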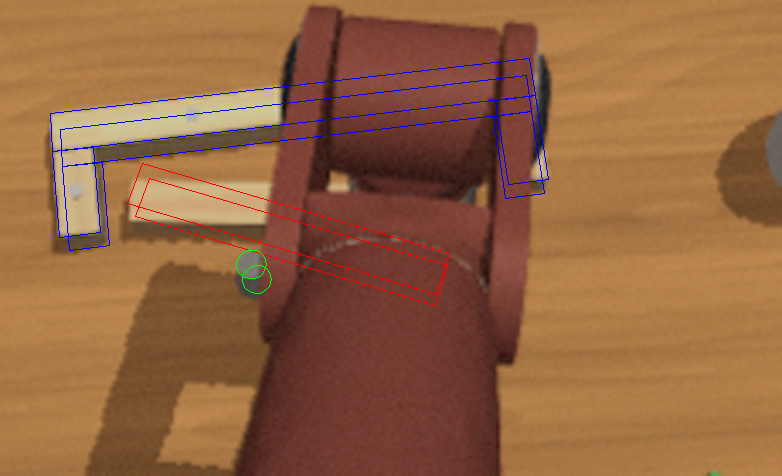

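```bash
python3 - <<'E'
from h import *
pj=np.load('pj.npy')
def tj(w):
    c,s=np.cos(pj[2]),np.sin(pj[2]);q=w[:,:2]-pj[:2];return np.c_[c*q[:,0]+s*q[:,1],-s*q[:,0]+c*q[:,1]]
a=unproj('top',np.array([(131,178),(128,222),(270,182),(270,223)])/3.4-.5+[200,100],.03)
b=unproj('scene',np.array([(340,261),(366,291),(633,153),(660,178)])/3.3-.5+[220,160],.03)
print((tj(a)*1000).round(),(tj(b)*1000).round())
E
```

```text
[[-26. 116.]
 [-57. 121.]
 [-41.  22.]
 [-70.  25.]] [[ -83.  -97.]
 [ -54. -100.]
 [ -55.  120.]
 [ -27.  118.]]
```

>>> drive_tool(
  series=[
    [[0.008,0.0,0],[0,0,0]],
    [[0.016,0.001,0],[0,0,0]],
    [[0.016,0.001,0],[0,0,0]],
    [[-0.01,0.0,0],[0,0,0]],
    [[-0.02,0.0,0],[0,0,0]],
    [[-0.02,0.0,0.05],[0,0,0]],
    [[-0.02,0.0,0.1],[0,0,0]],
    [[-0.02,0.0,0.12],[0,0,0]],
  ],
)

```text
time: 12.0
tool_pos: [0.5639, -0.0135, 0.1363]
tool_rot: [0.003, 0.819, 0.574, 0.003]
contact_force: [1.4, -0.2, 0.6]
gripper_width: 0.001
```

```bash
python3 - <<'E'
from h import *
pj=np.load('pj.npy');c,s=np.cos(pj[2]),np.sin(pj[2])
st=state();print(st['time'],st['tool_pos'],st['contact_force'])
x,y=-.048,.010
q=(pj[0]+c*x-s*y,pj[1]+s*x+c*y,pj[2]-.02)
view('pics/s9.png',q,crop=(220,160,460,300),sc=3.3)
view('pics/s9t.png',q,cams=('top',),crop=(200,100,430,240),sc=3.4)
E
```

```text
12.0 [ 0.56391277 -0.01349662  0.13632535] [ 1.40378528 -0.16230324  0.62546744]
```

View pics/s9.png

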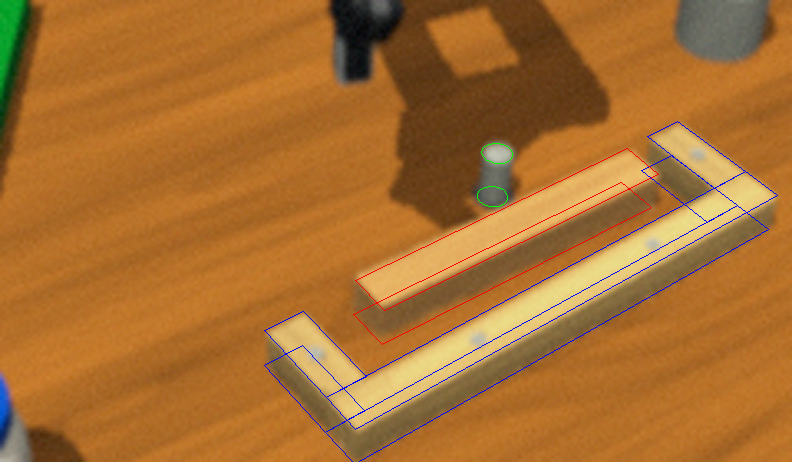

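The overlay at jig pose (−48, +10 mm, −0.02 rad) matches well. The batten is inside the mouth, nearly parallel to the rail and about 33 mm from it. Next is a two-finger push with the jaws open and parallel to the rail, straddling the dog.

>>> drive_tool(
  series=[
    [[0.02,0.04,0],[0,0,-8.3]],
    [[0.0352,0.0886,0],[0,0,-16.6]],
    [[0.0352,0.0886,0],[0,0,-24.9]],
    [[0.0352,0.0886,0],[0,0,-33.2]],
    [[0.0352,0.0886,0],[0,0,-41.5]],
    [[0.0352,0.0886,0],[0,0,-49.8]],
    [[0.0352,0.0886,0],[0,0,-58]],
    [[0.0352,0.0886,0],[0,0,-65.9]],
  ],
  fingers=-1,
)

```text
time: 12.9
tool_pos: [0.5951, 0.0755, 0.1281]
tool_rot: [-0.0, 0.999, 0.033, -0.001]
contact_force: [-0.1, -0.5, -0.5]
gripper_width: 1.001
```

>>> drive_tool(
  series=[
    [[0,0,-0.03],[0,0,0]],
    [[0,0,-0.06],[0,0,0]],
    [[0,0,-0.075],[0,0,0]],
    [[0,0,-0.075],[0,0,0]],
  ],
)

```text
time: 13.3
tool_pos: [0.593, 0.0754, 0.0509]
tool_rot: [-0.0, 0.999, 0.036, -0.004]
contact_force: [-0.3, -0.3, -0.6]
gripper_width: 0.998
```

```bash
python3 - <<'E'
from h import *
pj=np.load('pj.npy');c,s=np.cos(pj[2]),np.sin(pj[2])
st=state();print(st['time'],st['tool_pos'],st['tool_rot'],st['contact_force'],st['gripper_width'])
x,y=-.048,.010
q=(pj[0]+c*x-s*y,pj[1]+s*x+c*y,pj[2]-.02)
view('pics/s10.png',q,crop=(220,140,460,300),sc=3.3)
E
```

```text
13.3 [0.59304802 0.07539892 0.05094684] [-1.53644267e-04  9.99353766e-01  3.57306588e-02 -3.91747428e-03] [-0.26480402 -0.25080359 -0.58290531] 0.9981984865329461
```

View pics/s10.png

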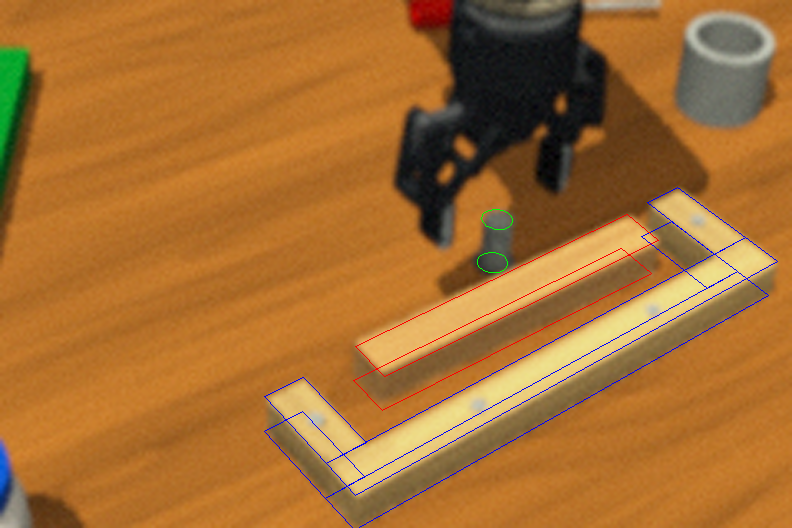

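View pics/s9t.png

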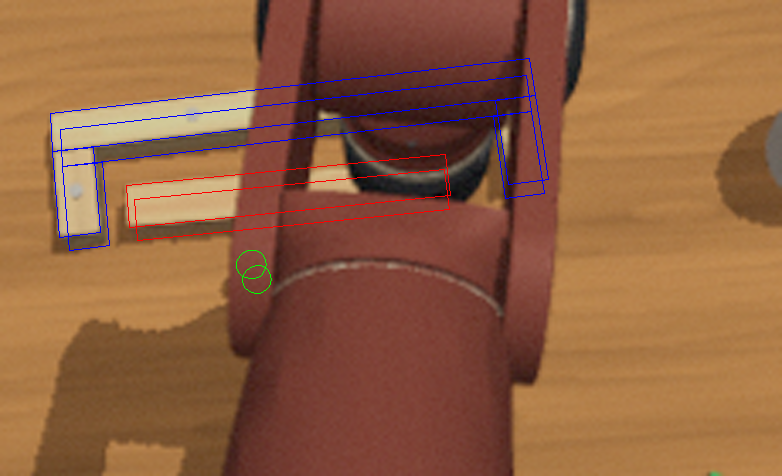

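>>> drive_tool(
  series=[
    [[0,0,-0.02],[0,0,0]],
    [[0,0,-0.04],[0,0,0]],
    [[0,0,-0.049],[0,0,0]],
    [[0,0,-0.049],[0,0,0]],
    [[0.007,0.0005,-0.049],[0,0,0]],
    [[0.014,0.001,-0.049],[0,0,0]],
    [[0.021,0.0014,-0.049],[0,0,0]],
    [[0.028,0.002,-0.049],[0,0,0]],
  ],
)

```text
time: 14.15
tool_pos: [0.6255, 0.0774, 0.0071]
tool_rot: [0.0, 0.999, 0.036, 0.001]
contact_force: [-1.1, 0.2, 0.5]
gripper_width: 1.003
```

```bash
python3 - <<'E'
from h import *
pj=np.load('pj.npy');c,s=np.cos(pj[2]),np.sin(pj[2])
st=state();print(st['time'],st['tool_pos'],st['tool_rot'],st['contact_force'],st['gripper_width'])
x,y=-.027,.010
q=(pj[0]+c*x-s*y,pj[1]+s*x+c*y,pj[2])
view('pics/s11.png',q,crop=(220,140,460,300),sc=3.3)
E
```

```text
14.15 [0.62546142 0.07740574 0.00711479] [4.12375869e-05 9.99361043e-01 3.57379941e-02 5.46840729e-04] [-1.09275607  0.16914805  0.5188248 ] 1.0030975704020715
```

View pics/s11.png

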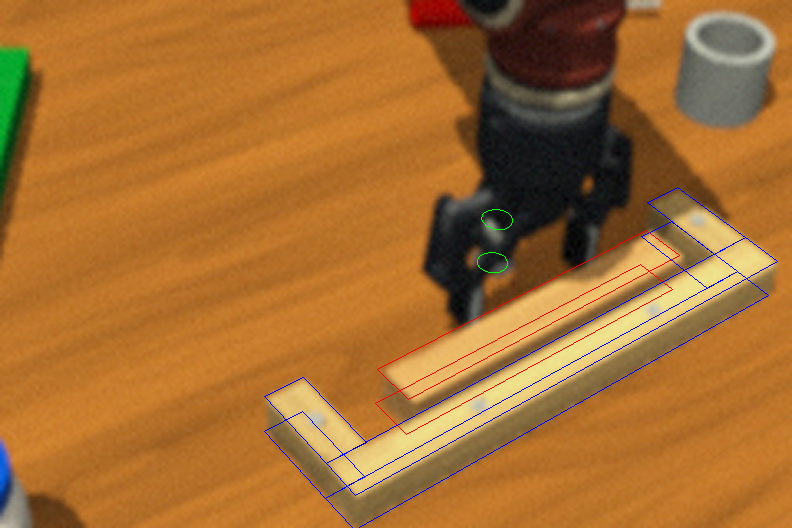

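>>> drive_tool(
  series=[
    [[0.003,0.0,0],[0,0,0]],
    [[0.006,0.0004,0],[0,0,0]],
    [[0.008,0.0005,0],[0,0,0]],
    [[0.01,0.0007,0],[0,0,0]],
    [[0.01,0.0007,0],[0,0,0]],
  ],
)

```text
time: 14.7
tool_pos: [0.6346, 0.0781, 0.0063]
tool_rot: [-0.0, 0.999, 0.036, 0.0]
contact_force: [-0.3, 0.3, 0.2]
gripper_width: 1.002
```

>>> drive_tool(
  series=[
    [[0.001,0.0,0],[0,0,0]],
    [[0.002,0.0,0],[0,0,0]],
    [[0.003,0.0,0],[0,0,0]],
  ],
)

```text
time: 15.0
tool_pos: [0.6357, 0.0782, 0.0062]
tool_rot: [-0.0, 0.999, 0.035, -0.002]
contact_force: [-10.0, 0.7, 8.0]
gripper_width: 0.999
```

```bash
python3 - <<'E'
from h import *
pj=np.load('pj.npy');c,s=np.cos(pj[2]),np.sin(pj[2])
st=state();print(st['time'],st['tool_pos'],st['contact_force'])
x,y=-.015,.010
q=(pj[0]+c*x-s*y,pj[1]+s*x+c*y,pj[2])
view('pics/s12.png',q,crop=(280,180,460,300),sc=4.3)
E
```

```text
15.0 [0.63569402 0.07820575 0.00616465] [-9.98923084  0.65086093  8.03396763]
```

View pics/s12.png

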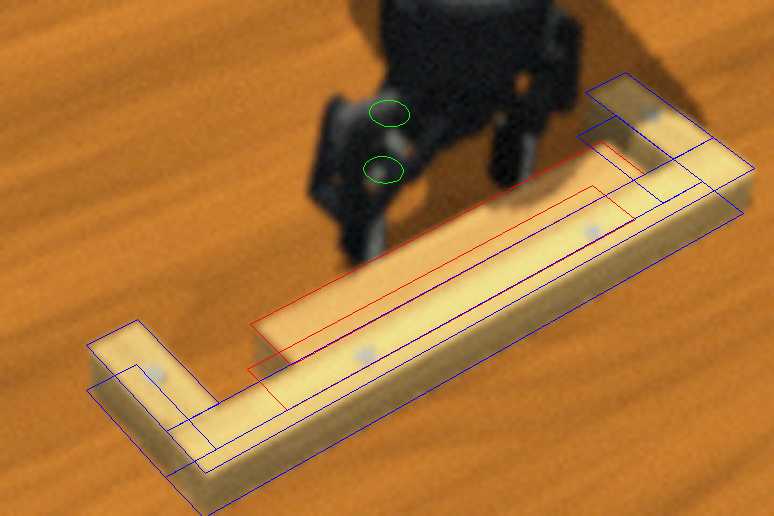

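>>> drive_tool(
  series=[
    [[0.001,0.0,0],[0,0,0]],
    [[0.001,0.0,0],[0,0,0]],
    [[-0.006,0.0,0],[0,0,0]],
    [[-0.015,-0.001,0],[0,0,0]],
    [[-0.02,-0.001,0.0],[0,0,0]],
    [[-0.02,-0.001,0.05],[0,0,0]],
    [[-0.02,-0.001,0.1],[0,0,0]],
    [[-0.02,-0.001,0.15],[0,0,0]],
  ],
)

```text
time: 15.85
tool_pos: [0.6166, 0.077, 0.1575]
tool_rot: [-0.0, 0.999, 0.036, -0.0]
contact_force: [0.1, -0.1, -0.2]
gripper_width: 1.0
```

>>> drive_tool(
  series=[
    [[-0.05,0,0.04],[0,0,0]],
    [[-0.1,0,0.06],[0,0,0]],
    [[-0.15,0,0.06],[0,0,0]],
    [[-0.17,0,0.06],[0,0,0]],
    [[-0.17,0,0.06],[0,0,0]],
  ],
)

```text
time: 16.35
tool_pos: [0.4441, 0.0773, 0.2161]
tool_rot: [-0.0, 0.999, 0.036, 0.001]
contact_force: [1.5, 0.2, -0.2]
gripper_width: 1.005
```

```bash
python3 - <<'E'
from h import *
pj=np.load('pj.npy');c,s=np.cos(pj[2]),np.sin(pj[2])
st=state();print(st['time'],st['tool_pos'],st['contact_force'])
x,y=-.015,.010
q=(pj[0]+c*x-s*y,pj[1]+s*x+c*y,pj[2])
view('pics/s13.png',q,crop=(280,180,460,300),sc=4.3)
f=grab_frame('scene');cv2.imwrite('pics/s13b.png',cv2.resize(f[180:300,280:460,::-1],None,fx=4.3,fy=4.3,interpolation=cv2.INTER_CUBIC))
f=grab_frame('top');cv2.imwrite('pics/s13t.png',f[:,:,::-1])
E
```

```text
16.35 [0.44413293 0.0773352  0.21613678] [ 1.5302928   0.19849875 -0.21723391]
```

View pics/s13.png

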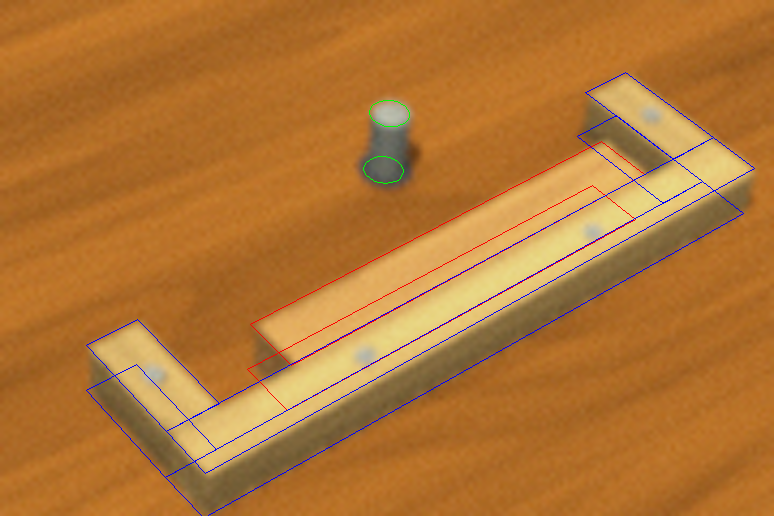

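View pics/s13b.png

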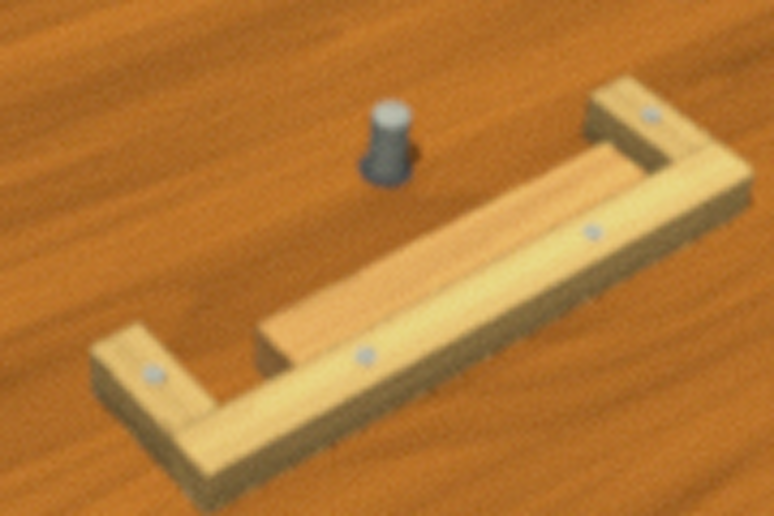

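View pics/s13t.png

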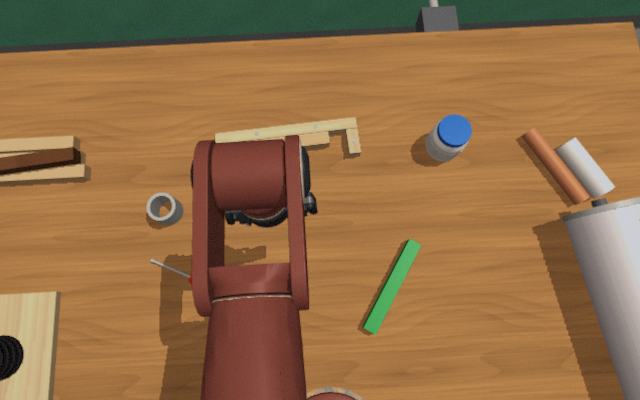

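The batten lies flush along the rail with no visible gap at either end (crop px (290,362) to (645,178)). The tub, sleeve, screwdriver and green bar are at their original pixels. Handing in.

```bash
python3 -c "
from plant import *
print(job_done(),state()['time'])"
```

```text
the job is handed in; nothing more can be done
the job is handed in; nothing more can be done
```

The pine batten is in the jig, flat against the back rail along its whole length, and the job is handed in. The clock read 16.35 s of the 72 s allowed after the last move.

- **Sequence:** I angled the batten with a two-finger push and pushed it along its axis until the left end was behind the dog. I then swung the right end in and pressed it home against the rail with both fingers. It was never gripped or lifted.
- **Final position:** the overlay puts the batten's middle at about x = −15 mm, y = +10 mm in the jig frame, parallel to the rail. The scene view shows no gap at either end.
- **Forces:** the highest reading I saw was about 10 N forward (8 N vertical), while pressing against the rail. I then pressed 1 mm further and have no reading from that moment.
- **Bystanders:** the tub, sleeve, screwdriver and green bar look unmoved in the last top view. The arm hides part of the screwdriver and of the jig there, so the fit at the left end rests on the scene view alone.
- **Disagreements:** the networks mixed up the battens and the dog at times, so I took the poses from my own corner fits, checked in both cameras at the start.

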